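Set an eccentric guide roller to a gauge block by feel

ROBOT

A 6-joint arm with a two-finger parallel gripper is mounted at the origin on the work surface. World frame = base frame: x ahead of the robot, y to its left, z up, the work surface at z = 0. Lengths are in m, angles in rad, forces in N, time in s.
With the tool pointing down it reaches from about 0.25 to 0.8 m from the base axis. Payload 3.9 kg.
Tool frame: the origin (TCP) lies midway between the tips of the shut fingers; the grasp point (between the pads) lies 19 mm behind it (grasp_offset is the distance from the TCP to the grasp point, in m); z points along the fingers, y is the line along which they close (so a half turn about z gives the same grasp; the last joint's range is limited). The gripper opens to 85 mm and grips with 20 to 120 N. Pads are 22 mm wide; open, the fingers measure 114 mm over their backs; the gripper's body (76 mm by 85 mm) begins 54 mm behind the grasp point. The pads swing forward as they close: fully open they stand 13 mm farther back than shut.
Start: joints at [-1.224, 0.26, -0.138, 1.173, 0, 1.571], TCP at [0.178, -0.494, 0.231] pointing down, gripper open.
Joint ranges: [-2.78, 2.78], [-0.83, 1.72], [-1.28, 1.37], [-1.9, 2.12], [-1.57, 1.48], [-3.14, 3.14]. Speed limits (rad/s): [2.57, 2.57, 3.14, 3.14, 3.14, 3.14].

INTERFACE

Orientations are given as a rotation vector (axis times angle).
In Python, from cell import get_state, read_camera, calibration, finish_job, grasp_offset gives the robot as it stands.
- The arm moves only by the tool carry_out, never from a script. Its argument "commands" is a list that holds one entry, the list of rows, each a list of 4 numbers: the shift along the tool's x, y, z in units of 40 mm (1.0 is 40 mm), then the turn about the tool's z in units of 8 degrees (1.0 is 8 degrees). In form: [[[dx, dy, dz, turn], ...]]. A call has 1 to 12 rows; each row shifts and turns the commanded pose from where the row before left it, along the tool's axes as they then stand; what a row does not reach is not made up. A row lasts 1/10 s, in which the tool goes at most 50 mm and 8.59 degrees, less where a joint would pass 70% of its speed; a pose out of reach is approached as far as the arm can. A call is refused whole if a number of a shift passes 1 or a number of a turn 1, either way. A call with a gripper value outside its range is refused whole. "claw" is the finger opening in mm, from 0 to 85.4, set as the call begins (left out, the last holds). The fingers move at their own pace and stop on an object; the grip force is fixed at half the most. Time passes only in rows, so rows that do not move let the fingers close. It gives the time, the measured TCP pose, the force, the opening and the grip force at its end, in the units of the state.
- get_state(): the state, without advancing time (a new reading comes with each control period).
- read_camera(name): name is "scene" or "top" or "wrist"; returns the picture (480x640x3 uint8, red, green, blue); there is no depth.
- calibration(name): a dict with "fx", "fy", "cx", "cy" (pixels), "R" (3x3) and "t" (3): a world point X has camera coordinates R X + t. Camera axes: x right, y down, z forward; pixel columns grow to the right and rows downward; lengths in m; the calibration is good to about 2 mm. A picture is of the moment at which its call begins: read the wrist's pose just before it. calibration takes no time and is no camera call; for the wrist camera it gives the pose at the moment of the call.
- finish_job(): hands the job in; it is judged then, once.
The state is a dict: "clock": time; "joints": joint angles; "dq": joint speeds; "joint_efforts": joint torques, N m; "tool_pos": TCP position; "orientation": TCP orientation; "contact_force": force on the tool from outside, world axes, zero at the start; "ft_torque": the same for the moment, N m; "gripper_width": finger opening in m; "grip_force": force on a finger pad.
Only numpy, scipy, OpenCV 4.12 (cv2) and the standard library are available. Lean on these libraries where they do the work, as an engineer would, in place of code of your own. Each camera call takes 0.05 s, during which the arm holds its last target. There are 200 camera calls.

TASK

Set the gap of the guide: stand the gauge block upright in the lane with its leading part (up to about a third) between the open roller and the sprung shoe and let go of it, then swing the lever of the eccentric bolt until the roller nips the block lightly, with about 5 N (3 to 8 N). Check it by pushing the released block along the lane with the fingers, so that it slides with a light drag, until it meets the stop, and leave it there still lightly nipped, with the offcut, the round tin and the glue bottle left where they are.

Things in the scene. Friction and masses are not known exactly. Their poses are not given: they have to be found in the camera images.
- guide: fixed roller guide: a grey laminated plate whose top is 12 mm above the bench. Origin on the axis of the upright eccentric bolt, at bench height; x runs along the lane from its open mouth (robot side) to the stop, y to the lever's side, z up. The plate spans x -120 to +115, y -105 to +100 mm. The roller is on the lane's +y side, a flat sprung wooden shoe on its -y side
- lane_floor (a point): point on the plate in the lane, at x 0, y -34 mm of the guide. The lane is open from above. The shoe's face spans x -40 to +40 mm of the guide (plus a slanted lead-in to x -67), 14 to 52 mm above the bench; at rest it is at y -44 mm, shimmed up to 5 mm either way, not reported: find it by touch. Springs of 1.2 N/mm without preload let it back along -y by up to 22 mm: nipped with 5 N it has gone back about 4 mm
- stop_face (a point): top of the near face of the wooden stop at the lane's far end, x +100 mm, y -34 mm of the guide, 42 mm above the bench
- gauge: loose gauge block of pale wood, a plain bar 160 mm long (x), 24 mm thick (y), 45 mm tall (z), about 130 g; it starts standing on edge on the bench, left or right of the guide. Origin at its centre, which is 34.5 mm above the bench in the lane and at x +20 mm of the guide at the stop. Either end may lead. Friction on shoe and plate about 0.6, give or take 20 %
- bolt_axis (a point): top of the eccentric bolt, on its axis. The roller's axis is at x = -13 cos(angle), y = -13 sin(angle) mm of the guide, for the angle of joint bolt, so growing angles carry the roller towards the shoe
- bolt (a joint): angle of the eccentric bolt, -1.3 to 1.3 rad; stiff (0.18 N m friction, about 2 N at the knob), stays where it is left. At 0 the lever points along +y of the guide; growing values turn it counter-clockwise from above, its knob moving towards the lane's mouth (-x) and the roller closing on the shoe. It starts open, at -1.25 to -0.95
- knob_grip (a point): centre of the upright wooden knob at the end of the lever, 18 mm thick, 42 mm tall, its centre 97 mm above the bench, 85 mm from the bolt axis; the knob spins freely on the lever. The steel lever bar under it has its top 73 mm above the bench and is 16 mm wide
- roller: rubber-faced guide roller, 44 mm across, 30 mm tall (21 to 51 mm above the bench), turning freely on the eccentric. Nipped with 5 N, the block takes some 2.5 to 5 N to push along, its weight included. Origin at its centre
- tin: bystander: flat round tin, 68 mm across, 50 mm tall
- offcut: bystander: plain offcut of the same wood as the gauge block but shorter, wider and lower: 120 x 40 x 30 mm; it is not the gauge (origin at its centre)
- glue: bystander: glue bottle, 56 mm across, 170 mm tall
Mind the look-alikes: they are no part of the job. Leave any orange look-alike of the gauge alone.

How it is judged:
On the way, in this order (a step that is already met when the one before it is completed fails the run):
1. the gauge block stands in the lane, its leading end 5 to 65 mm past the bolt axis, let go (angle between gauge's own z axis and vertical below 0.12 rad and angle between the x axis of gauge and the x axis of guide, either way round below 0.12 rad and z of gauge in the frame of guide between 0.028 and 0.042 m and y of gauge in the frame of guide between -0.06 and -0.018 m and x of gauge in the frame of guide between -0.075 and -0.015 m and contact force between gauge and the fingers below 0.1 N), for 0.2 s.
2. the fingers push the block along the lane while the roller nips it (2 to 10 N) (angle between gauge's own z axis and vertical below 0.12 rad and angle between the x axis of gauge and the x axis of guide, either way round below 0.12 rad and z of gauge in the frame of guide between 0.028 and 0.042 m and y of gauge in the frame of guide between -0.06 and -0.018 m and x of gauge in the frame of guide between -0.07 and 0.019 m and contact force between gauge and roller between 2 and 10 N and linear speed of gauge above 0.004 m/s and contact force between gauge and the fingers above 0.5 N), for 0.3 s.
At the end, for the whole second after the job is handed in: the gauge block stands on edge in the lane, along it, within 6 mm of the stop, at rest, and the roller presses on it with 3 to 8 N; the lever is at rest (angle between gauge's own z axis and vertical below 0.12 rad and angle between the x axis of gauge and the x axis of guide, either way round below 0.12 rad and z of gauge in the frame of guide between 0.028 and 0.042 m and y of gauge in the frame of guide between -0.06 and -0.018 m and x of gauge in the frame of guide between 0.014 and 0.026 m and contact force between gauge and roller between 3 and 8 N and linear speed of gauge below 0.01 m/s and velocity of joint bolt between -0.02 and 0.02 rad/s); the robot touches nothing.
It fails at once if a bystander moved by more than 30 mm (distance of any of tin, offcut, glue from where it was at the start of the episode above 0.03 m).
It also fails if it takes over 72 s, if anything falls off the work surface, if the arm or the gripper's body presses on something with over 40 N, if the wrist force passes 120 N, or if a joint passes its speed limit or range.

## Working session

There is one attempt and no reset: what is moved stays moved. The work goes in short steps, Python scripts to look and compute and a tool call to move; the robot and the scene stay as the last step left them, time stands still between calls to the robot, and variables do not carry over. Pictures are saved under pics/ and viewed, at most 10 in all, crops included, and the job is handed in when it is done.

Besides the shell and the picture viewer there is one more tool, called after "Call:" as a command line: name --argument value ..., lists and objects as JSON in quotes. carry_out: Moves the arm, as the interface text tells. Its arguments: {"type":"object","properties":{"commands":{"type":"array"},"claw":{"type":"number"}},"required":["commands"]}

```bash
ls; mkdir -p pics; python3 - <<'E'
from cell import *
import cv2
s=get_state();print(s)
for n in("top","scene"):
    cv2.imwrite(f"pics/{n}0.png",read_camera(n)[:,:,::-1]);c=calibration(n);print(n,c)
E
```

```text
pics
{'clock': 0.0, 'joints': array([-1.22400074e+00,  2.60667753e-01, -1.39387945e-01,  1.17267457e+00,
       -2.23365843e-05,  1.57082631e+00]), 'dq': array([ 0.00012282,  0.00080654,  0.00108562, -0.00191587,  0.00105568,
       -0.00087443]), 'joint_efforts': array([-1.93745924e-03, -4.05674458e+01,  2.53922492e+01,  1.87932694e-02,
        7.79092989e-05, -8.51467643e-07]), 'tool_pos': array([ 0.17820246, -0.49310849,  0.23046627]), 'orientation': array([-3.09261755e+00, -5.41645208e-01,  5.58383426e-04]), 'contact_force': array([-0.04797248, -0.16748285,  0.19798794]), 'ft_torque': array([-0.01155044, -0.02141707, -0.00736717]), 'grip_force': 0.0, 'gripper_width': 0.08536038216659586}
top {'fx': 512.4809746645223, 'fy': 512.4809746645223, 'cx': 322.52871689433874, 'cy': 241.62423763673243, 'R': array([[-0.01738328, -0.99984375, -0.00320759],
       [-0.99783765,  0.0175516 , -0.06334   ],
       [ 0.0633864 ,  0.0020996 , -0.99798685]]), 't': array([0.04485556, 0.44574838, 1.19001722])}
scene {'fx': 472.9161422226645, 'fy': 472.9161422226645, 'cx': 311.8842070281295, 'cy': 243.09244757948647, 'R': array([[-0.05697829,  0.9983741 , -0.00161903],
       [ 0.65209568,  0.03598775, -0.75728205],
       [-0.75599252, -0.0442044 , -0.65308597]]), 't': array([-0.01898141, -0.23093012,  1.55153048])}
```

View pics/top0.png

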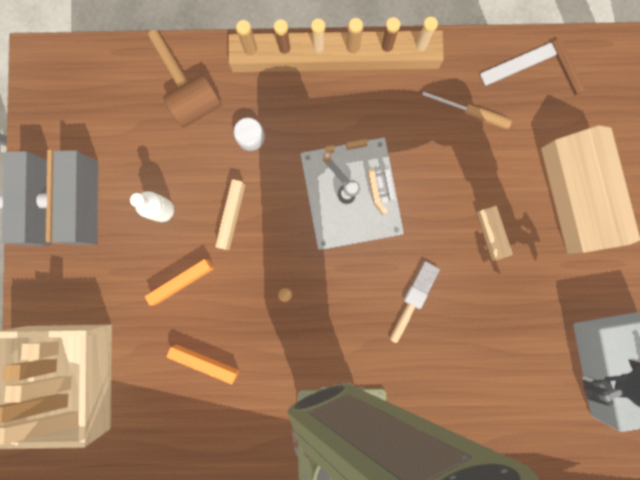

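View pics/scene0.png

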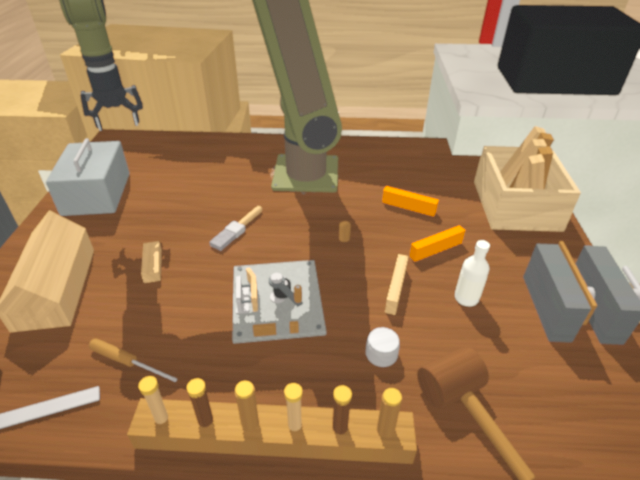

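Candidates for the gauge: a pale bar at top (230,215), an offcut lying wider and shorter at (495,232), and orange bars at (180,282) and (202,365). I choose the pale bar at (230,215), which has the long, thin, pale look described. The guide is at (352,193), with its lever pointing up and left to the knob near (330,155).

```bash
cat > h.py <<'E'
from cell import *
import cv2, numpy as np
def ray(n,px,z,c=None):
    c=c or calibration(n);R=c["R"];C=-R.T@c["t"]
    d=R.T@np.array([(px[0]-c["cx"])/c["fx"],(px[1]-c["cy"])/c["fy"],1.]);return C+d*(z-C[2])/d[2]
def proj(n,X,c=None):
    c=c or calibration(n);p=c["R"]@np.asarray(X)+c["t"];return np.array([c["fx"]*p[0]/p[2]+c["cx"],c["fy"]*p[1]/p[2]+c["cy"]])
E
python3 - <<'E'
from h import *
im=cv2.imread("pics/top0.png");hsv=cv2.cvtColor(im,cv2.COLOR_BGR2HSV)
def big(m,x0,y0,x1,y1):
    mm=np.zeros_like(m);mm[y0:y1,x0:x1]=m[y0:y1,x0:x1]
    return max(cv2.findContours(mm,0,1)[0],key=cv2.contourArea)
g=cv2.inRange(hsv,(0,0,90),(180,50,255))
k=cv2.convexHull(big(g,290,125,415,260))
q=cv2.approxPolyN(k,4,ensure_convex=True).reshape(-1,2) if hasattr(cv2,'approxPolyN') else k
W=np.array([ray("top",p,.012) for p in q]);print(q,W[:,:2])
r=cv2.minAreaRect(np.array(W[:,:2],np.float32)*1000);print(r)
print([np.linalg.norm(W[i]-W[i-1]) for i in range(4)])
pl=cv2.inRange(hsv,(10,40,150),(30,150,255))
for b,z in(((205,170,255,260),.045),((470,195,520,265),.03)):
    k=big(pl,*b);r=cv2.minAreaRect(k);bx=cv2.boxPoints(r);print(r,[ray("top",p,z)[:2].round(4) for p in bx])
a=cv2.resize(im[130:255,295:410],None,fx=4,fy=4,interpolation=2);b=cv2.resize(im[165:265,200:270],None,fx=4,fy=4,interpolation=2)
o=np.zeros((500,760,3),np.uint8);o[:a.shape[0],:a.shape[1]]=a;o[:b.shape[0],470:470+b.shape[1]]=b
cv2.imwrite("pics/crop.png",o)
E
```

```text
[[404 234]
 [318 250]
 [300 152]
 [384 137]] [[ 0.46121933 -0.15509878]
 [ 0.42705767  0.04805119]
 [ 0.66132718  0.08697224]
 [ 0.69392209 -0.11381486]]
((561.2345581054688, -33.83296203613281), (237.48019409179688, 206.00221252441406), 9.545538902282715)
[np.float64(0.23633648824391484), np.float64(0.20600224764378394), np.float64(0.2374806309713553), np.float64(0.2034155484310338)]
((229.5, 214.5), (89.0, 49.0), 90.0) [array([0.6152, 0.3058]), array([0.6131, 0.1925]), array([0.4075, 0.1943]), array([0.4094, 0.3064])]
((494.5, 229.5), (69.0, 49.0), 90.0) [array([ 0.5483, -0.3085]), array([ 0.5462, -0.4225]), array([ 0.3857, -0.4158]), array([ 0.3877, -0.3027])]
```

View pics/crop.png

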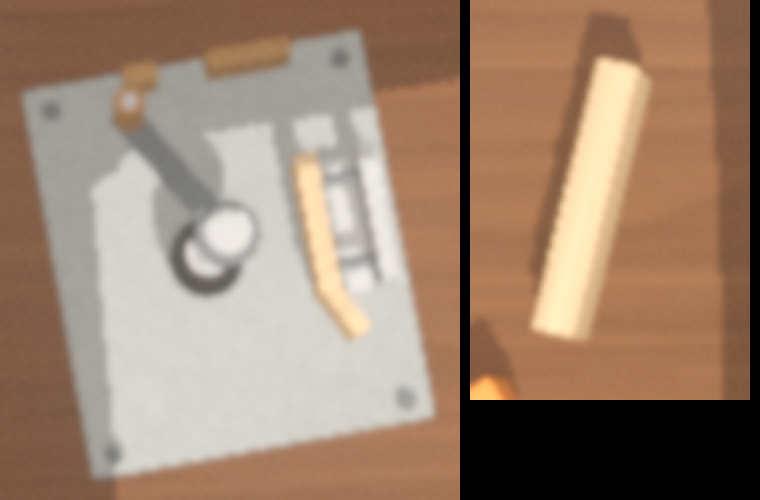

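```bash
cat >> h.py <<'E'
from scipy.spatial.transform import Rotation as Ro
GO=np.array([0.5633,-0.0309]);GY=np.radians(9.5)
def g2w(x,y):
    c,s=np.cos(GY),np.sin(GY);return GO+np.array([c*x-s*y,s*x+c*y])/1000
def w2g(p):
    c,s=np.cos(GY),np.sin(GY);d=(np.asarray(p)[:2]-GO)*1000;return np.array([c*d[0]+s*d[1],-s*d[0]+c*d[1]])
def yaw(s):
    m=Ro.from_rotvec(s["orientation"]).as_matrix();return np.arctan2(m[1,0],m[0,0])
def go(p,y):
    s=get_state();R=Ro.from_rotvec(s["orientation"]).as_matrix()
    print("now",s["tool_pos"].round(4),np.degrees(yaw(s)).round(2),"shift in old tool axes (units)",(R.T@(np.array(p)-s["tool_pos"])/.04).round(3),"turn",round(-np.degrees((y-yaw(s)))/8,3))
E
python3 - <<'E'
from h import *
im=cv2.imread("pics/top0.png");hsv=cv2.cvtColor(im,cv2.COLOR_BGR2HSV)
roi=im[170:262,205:252].astype(int)
for t in (180,190,200,210):
    m=np.zeros(im.shape[:2],np.uint8);m[170:255,205:252]=((im[170:255,205:252,2]>t)&(im[170:255,205:252,0]>t-80))*255
    k=max(cv2.findContours(m,0,1)[0],key=cv2.contourArea)
    P=np.array([ray("top",p[0],.045)[:2] for p in k],np.float32)*1000
    r=cv2.minAreaRect(P);print(t,r)
for p in((232.5,179.2),(215.2,247)):print(ray("top",p,.045)[:2])
k=np.array((295+128/4,130+102/4));K=ray("top",k,.118);print("knob",K,w2g(K),"angle",-np.arctan2(*w2g(K)))
for n,p in(("bolt?",(295+228/4,130+230/4)),("roller",(295+206/4,130+257/4))):
  for z in(.051,.08):print(n,z,w2g(ray("top",p,z)))
print("shoe face",[w2g(ray("top",(295+a/4,130+b/4),.052)).round(1) for a,b in((296,155),(318,285),(347,338))])
print("stop",[w2g(ray("top",(295+a/4,130+b/4),.042)).round(1) for a,b in((207,77),(290,62))])
s=get_state();print(s["clock"])
E
```

```text
180 ((510.8016662597656, 248.3223419189453), (35.93873977661133, 164.93450927734375), 75.59617614746094)
190 ((511.2469482421875, 248.1800079345703), (34.61316680908203, 163.7491912841797), 75.70057678222656)
200 ((511.4461669921875, 248.9565887451172), (33.014129638671875, 162.68380737304688), 75.6028060913086)
210 ((511.2522277832031, 249.045654296875), (30.69367218017578, 162.04562377929688), 75.697265625)
[0.59255237 0.24229989]
[0.43649912 0.2829061 ]
knob [0.62693194 0.02388032 0.118     ] [71.80062939 43.52674347] angle -1.0258182287138544
bolt? 0.051 [ 3.60615112 -2.47447484]
bolt? 0.08 [-0.95731158 -0.01295112]
roller 0.051 [-9.42025591 12.80892209]
roller 0.08 [-13.65945587  14.89000045]
shoe face [array([ 39. , -48.8]), array([-37.1, -47.1]), array([-70. , -57.6])]
stop [array([95.3, -7.9]), array([ 95.1, -56.9])]
0.1
```

```bash
python3 - <<'E'
from h import *
go([.4677,.2617,.12],np.radians(-14.5))
print(ray("top",(155,207),.08),ray("top",(180,282),.03))
E
```

```text
now [ 0.1782 -0.4932  0.2306] 19.87 shift in old tool axes (units) [ 13.22  -15.284   2.791] turn 4.296
[0.52632665 0.40961518 0.08      ] [0.35783221 0.36775451 0.03      ]
```

Call:
carry_out --commands '[[[0.55,-0.635,0,0],[0.55,-0.635,0,0],[0.55,-0.635,0,0],[0.55,-0.635,0,0],[0.55,-0.635,0,0],[0.55,-0.635,0,0],[0.55,-0.635,0,0],[0.55,-0.635,0,0],[0.55,-0.635,0,0],[0.55,-0.635,0,0],[0.55,-0.635,0,0],[0.55,-0.635,0,0]]]'

```text
clock: 1.3
tool_pos: [0.3231, -0.116, 0.2311]
orientation: [-3.094, -0.542, 0.0]
contact_force: [-0.3, 0.2, -0.5]
gripper_width: 0.0855
grip_force: 0.0
```

Call:
carry_out --commands '[[[0.55,-0.635,0,0],[0.55,-0.635,0,0],[0.55,-0.635,0,0],[0.55,-0.635,0,0],[0.55,-0.635,0,0],[0.55,-0.635,0,0],[0.55,-0.635,0,0],[0.55,-0.635,0,0],[0.55,-0.635,0,0],[0.55,-0.635,0,0],[0.55,-0.635,0,0],[0.55,-0.635,0,0]]]'

```text
clock: 2.5
tool_pos: [0.4817, 0.2209, 0.2319]
orientation: [-3.041, -0.63, 0.014]
contact_force: [0.8, -1.0, 1.0]
gripper_width: 0.0853
grip_force: 0.0
```

Call:
carry_out --commands '[[[0,0,0.5,0.86],[0,0,0.5,0.86],[0,0,0.5,0.86],[0,0,0.5,0.86],[0,0,0.5,0.86],[0,0,0,0],[0,0,0,0]]]'

```text
clock: 3.2
tool_pos: [0.5062, 0.0736, 0.1325]
orientation: [-2.977, -0.057, 0.091]
contact_force: [-0.0, -0.0, 0.7]
gripper_width: 0.0854
grip_force: 0.0
```

```bash
python3 - <<'E'
from h import *
go([.4677,.2617,.008],np.radians(-14.5));c=calibration("wrist")
im=read_camera("wrist");cv2.imwrite("pics/w1.png",im[:,:,::-1])
for p in((.4677,.2617,.045),(.5113,.2505,.045),(.5888,.2305,.045)):print(proj("wrist",p,c))
E
```

```text
now [0.5062 0.0736 0.1325] 2.47 shift in old tool axes (units) [-0.577 -4.164  3.88 ] turn 2.121
[ 99.42078639 264.69354782]
[102.61479908 212.33182055]
[109.51742073 101.22641445]
```

View pics/w1.png

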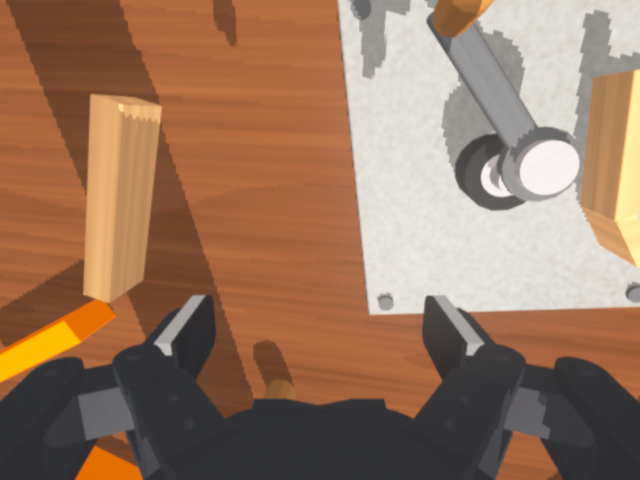

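```bash
python3 - <<'E'
from h import *
s=get_state();print(s["joints"].round(3),s["dq"].round(3),s["clock"],Ro.from_rotvec(s["orientation"]).as_matrix().round(3))
for p in((211,262),(207,270),(213,268)):print(ray("top",p,.045)[:2])
c=calibration("wrist")
for p in((90,95),(162,105),(84,295),(131,302)):print(ray("wrist",p,.045,c)[:2])
E
```

```text
[ 0.044  0.34  -0.304  0.983  0.164  3.141] [ 0.024 -0.014  0.016 -0.002  0.     0.001] 3.25 [[ 0.997  0.035 -0.062]
 [ 0.045 -0.986  0.16 ]
 [-0.056 -0.163 -0.985]]
[0.40233776 0.29265094]
[0.38423939 0.30185434]
[0.38856165 0.28813025]
[0.59281793 0.24595395]
[0.58814498 0.19454798]
[0.43837838 0.28301786]
[0.43721651 0.24045263]
```

Call:
carry_out --commands '[[[0,0,-0.5,-1],[0,0,-0.5,-1],[0,0,0,-1],[0,0,0,-1],[0,0,0,-1],[0,0,0,-1],[0,0,0,-1],[0,0,0,-1],[0,0,0,-1],[0,0,0,-1],[0,0,0,-1],[0,0,0,-1]]]'

```text
clock: 4.45
tool_pos: [0.5098, 0.0695, 0.1737]
orientation: [-1.945, -2.269, -0.124]
contact_force: [-0.3, 0.1, -0.2]
gripper_width: 0.0849
grip_force: 0.0
```

```bash
python3 - <<'E'
from h import *
s=get_state();print(s["joints"].round(3),Ro.from_rotvec(s["orientation"]).as_matrix().round(3))
go([.4677,.2617,.12],np.radians(165.5))
E
```

```text
[ 0.034  0.313 -0.231  1.083  0.163  1.447] [[-0.148  0.987 -0.06 ]
 [ 0.975  0.156  0.16 ]
 [ 0.167 -0.035 -0.985]]
now [0.5098 0.0695 0.1737] 98.63 shift in old tool axes (units) [ 4.615 -0.242  2.157] turn -8.358
```

Call:
carry_out --commands '[[[0,0,-0.5,-1],[0,0,-0.5,-1],[0,0,-0.5,-1],[0,0,0,-1],[0,0,0,-1],[0,0,0,-1],[0,0,0,-1],[0,0,0,-1],[0,0,0,-1],[0,0,0,-1],[0,0,0,-1],[0,0,0,-1]]]'

```text
clock: 5.65
tool_pos: [0.5133, 0.0599, 0.2328]
orientation: [0.398, -3.065, -0.259]
contact_force: [0.1, -0.1, 0.3]
gripper_width: 0.0857
grip_force: 0.0
```

Call:
carry_out --commands '[[[0,0,0,-1],[0,0,0,-1],[0,0,0,-1],[0,0,0,-1],[0,0,0,-1],[0,0,0,-1],[0,0,0,-1],[0,0,0,-1],[0,0,0,-1],[0,0,0,-1],[0,0,0,-1],[0,0,0,-1]]]'

```text
clock: 6.85
tool_pos: [0.5133, 0.0599, 0.2328]
orientation: [-2.499, 1.724, 0.215]
contact_force: [0.5, -0.1, 1.2]
gripper_width: 0.0855
grip_force: 0.0
```

Call:
carry_out --commands '[[[0,0,0,-1],[0,0,0,-1],[0,0,0,-1],[0,0,0,-1],[0,0,0,-1],[0,0,0,-1],[0,0,0,-1],[0,0,0,-1],[0,0,0,-1],[0,0,0,0]]]'

```text
clock: 7.85
tool_pos: [0.513, 0.0686, 0.2328]
orientation: [-2.985, -0.046, 0.084]
contact_force: [-0.1, -0.0, -0.2]
gripper_width: 0.0856
grip_force: 0.0
```

```bash
python3 - <<'E'
from h import *
s=get_state();print(s["joints"].round(3),Ro.from_rotvec(s["orientation"]).as_matrix().round(3))
go([.4677,.2617,.12],np.radians(165.5))
E
```

```text
[ 0.037  0.285 -0.112  1.228  0.156 -3.14 ] [[ 0.998  0.026 -0.058]
 [ 0.035 -0.988  0.153]
 [-0.054 -0.155 -0.986]]
now [0.513  0.0686 0.2328] 2.0 shift in old tool axes (units) [-0.811 -4.359  3.588] turn -20.437
```

Call:
carry_out --commands '[[[0,0,0,-1],[0,0,0,-1],[0,0,0,-1]]]'

```text
clock: 8.15
tool_pos: [0.4918, 0.1729, 0.2322]
orientation: [-3.037, -0.449, 0.017]
contact_force: [-0.3, 1.0, -0.2]
gripper_width: 0.0858
grip_force: 0.0
```

```bash
python3 - <<'E'
from h import *
s=get_state();print(s["joints"].round(3),s["tool_pos"],Ro.from_rotvec(s["orientation"]).as_matrix().round(3))
E
```

```text
[ 0.294  0.253 -0.147  1.171  0.072 -3.141] [0.49182668 0.17285285 0.23222598] [[ 0.957  0.288 -0.022]
 [ 0.289 -0.955  0.069]
 [-0.001 -0.072 -0.997]]
```

Call:
carry_out --commands '[[[0,0,0,-1],[0,0,0,-1],[0,0,0,0]]]'

```text
clock: 8.45
tool_pos: [0.4602, 0.2409, 0.2322]
orientation: [-3.038, -0.733, -0.014]
contact_force: [0.6, -0.5, -0.6]
gripper_width: 0.0854
grip_force: 0.0
```

```bash
python3 - <<'E'
from h import *
s=get_state();print(s["joints"].round(3),s["tool_pos"],Ro.from_rotvec(s["orientation"]).as_matrix().round(3))
go([.4677,.2617,.12],np.radians(165.5))
E
```

```text
[ 0.474  0.241 -0.163  1.155  0.013 -3.141] [0.46017539 0.24092647 0.23222516] [[ 0.89   0.456  0.005]
 [ 0.456 -0.89   0.018]
 [ 0.013 -0.013 -1.   ]]
now [0.4602 0.2409 0.2322] 27.14 shift in old tool axes (units) [ 0.369 -0.339  2.815] turn -17.296
```

Call:
carry_out --commands '[[[0,0,0,1],[0,0,0,1],[0,0,0,1],[0,0,0,1],[0,0,0,1],[0,0,0,1],[0,0,0,1],[0,0,0,1],[0,0,0,1],[0,0,0,1],[0,0,0,1],[0,0,0,1]]]' --claw 50

```text
clock: 9.65
tool_pos: [0.4627, 0.2362, 0.232]
orientation: [-2.564, 1.787, 0.007]
contact_force: [-0.2, -0.5, 0.7]
gripper_width: 0.0506
grip_force: 0.0
```

Call:
carry_out --commands '[[[0,0,0,1],[0,0,0,1],[0,0,0,1],[0,0,0,1],[0,0,0,1],[0,0,0,1],[0,0,0,1],[0,0,0,1],[0,0,0,1],[0,0,0,1],[0,0,0,1],[0,0,0,1]]]'

```text
clock: 10.85
tool_pos: [0.4626, 0.2362, 0.232]
orientation: [-0.389, 3.11, 0.024]
contact_force: [-0.6, -0.3, 0.6]
gripper_width: 0.05
grip_force: 0.0
```

Call:
carry_out --commands '[[[0,0,0.7,1],[0,0,0.7,1],[0,0,0.7,1],[0,0,0.6,0.7],[0,0,0,0],[0,0,0,0]]]'

```text
clock: 11.45
tool_pos: [0.4631, 0.2379, 0.124]
orientation: [0.407, 3.113, 0.025]
contact_force: [-0.6, -0.4, -0.0]
gripper_width: 0.05
grip_force: 0.0
```

```bash
python3 - <<'E'
from h import *
s=get_state();print(s["joints"].round(3),s["gripper_width"],Ro.from_rotvec(s["orientation"]).as_matrix().round(3))
go([.4677,.2617,.008],np.radians(165.5))
c=calibration("wrist");im=read_camera("wrist");cv2.imwrite("pics/w2.png",im[:,:,::-1])
for p in((.4677,.2617,.045),(.5113,.2505,.045),(.5888,.2305,.045)):print(proj("wrist",p,c))
E
```

```text
[ 0.467  0.315 -0.356  0.889  0.012  0.727] 0.0500187693565251 [[-0.966  0.257  0.005]
 [ 0.257  0.966  0.016]
 [-0.     0.016 -1.   ]]
now [0.4631 0.2379 0.124 ] 165.1 shift in old tool axes (units) [0.043 0.558 2.909] turn -0.05
[353.60972539 244.71885929]
[352.38934518 306.71726054]
[350.38358545 402.66580884]
```

View pics/w2.png

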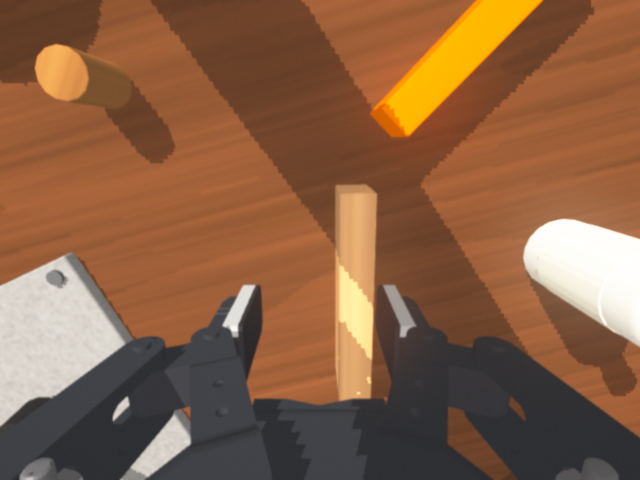

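The pale bar stands upright between the fingers, its near end at (355,185) and axis near column 356. The orange bar at (390,120) is clear of the fingers.

Call:
carry_out --commands '[[[0.04,0.3,0,-0.05],[0,0.29,0,0],[0,0,0.5,0],[0,0,0.5,0],[0,0,0.5,0],[0,0,0.5,0],[0,0,0.45,0],[0,0,0.4,0],[0,0,0,0],[0,0,0,0]]]'

```text
clock: 12.5
tool_pos: [0.4686, 0.2639, 0.0104]
orientation: [0.398, 3.113, 0.026]
contact_force: [-0.7, -0.5, -0.5]
gripper_width: 0.0502
grip_force: 0.0
```

Call:
carry_out --commands '[[[0,0,0,0],[0,0,0,0],[0,0,0,0],[0,0,0,0],[0,0,0,0],[0,0,0,0],[0,0,0,0]]]' --claw 0

```text
clock: 13.2
tool_pos: [0.4691, 0.2637, 0.0112]
orientation: [0.399, 3.111, 0.029]
contact_force: [-0.9, 1.0, 5.1]
gripper_width: 0.0232
grip_force: 59.1
```

Call:
carry_out --commands '[[[0,0,-0.5,0],[0,0,-0.5,0],[0,0,-0.5,0],[0,0,-0.5,0],[0,0,-0.5,0],[0,0,0,0]]]'

```text
clock: 13.8
tool_pos: [0.4692, 0.2621, 0.1123]
orientation: [0.399, 3.109, 0.03]
contact_force: [1.5, 0.6, -1.1]
gripper_width: 0.0231
grip_force: 59.1
```

```bash
python3 - <<'E'
from h import *
s=get_state();print(s["joints"].round(3),s["gripper_width"],s["contact_force"])
t=g2w(-100,-28);print(t);go([*t,.11],np.radians(189.5))
c=calibration("wrist");im=read_camera("wrist");cv2.imwrite("pics/w3.png",im[:,:,::-1])
E
```

```text
[ 0.503  0.348 -0.339  0.867  0.012  0.758] 0.02312435755360822 [ 1.48484698  0.59952562 -1.13311987]
[ 0.46929277 -0.07502076]
now [0.4692 0.2621 0.1123] 165.36 shift in old tool axes (units) [-2.132 -8.154 -0.096] turn -3.017
```

View pics/w3.png

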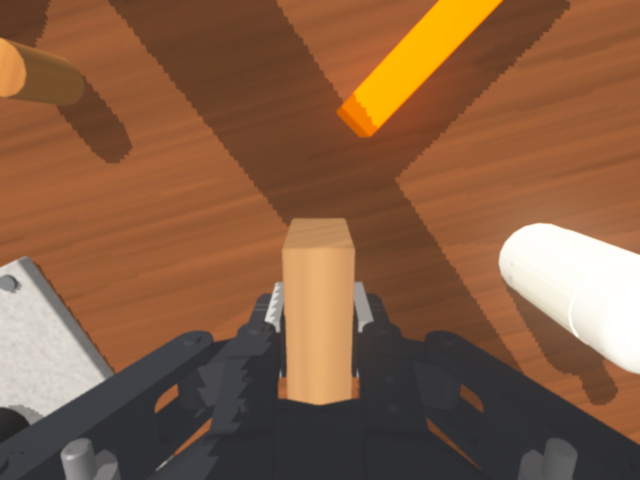

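The block is gripped square in the fingers, with its near end edge at (319,250).

Call:
carry_out --commands '[[[0,0,-0.5,0],[0,0,-0.5,-1],[0,0,0,-1],[0,0,0,-1],[0,0,0,0]]]'

```text
clock: 14.35
tool_pos: [0.4664, 0.2601, 0.1483]
orientation: [-0.256, 3.127, 0.022]
contact_force: [0.2, 0.6, -1.8]
gripper_width: 0.0229
grip_force: 59.0
```

```bash
python3 - <<'E'
from h import *
s=get_state();c=calibration("wrist");zt=s["tool_pos"][2]-.011+.045
R=Ro.from_rotvec(s["orientation"]).as_matrix()
print("end rel TCP in tool",R.T@(ray("wrist",(319,250),zt,c)-s["tool_pos"]),R.round(3).tolist())
t=g2w(-100,-28);go([*t,.15],np.radians(189.5))
E
```

```text
end rel TCP in tool [ 0.03451494 -0.00025222 -0.0341706 ] [[-0.987, -0.163, 0.002], [-0.163, 0.987, 0.014], [-0.005, 0.014, -1.0]]
now [0.4664 0.2601 0.1483] -170.65 shift in old tool axes (units) [ 1.291 -8.278 -0.164] turn -45.018
```

Call:
carry_out --commands '[[[0.11,-0.69,0,0],[0.11,-0.69,0,0],[0.11,-0.69,0,0],[0.11,-0.69,0,0],[0.11,-0.69,0,0],[0.11,-0.69,0,0],[0.11,-0.69,0,0],[0.11,-0.69,0,0],[0.11,-0.69,0,0],[0.11,-0.69,0,0],[0.11,-0.69,0,0],[0.1,-0.69,0,0]]]'

```text
clock: 15.55
tool_pos: [0.4685, -0.0756, 0.1433]
orientation: [-0.251, 3.128, 0.025]
contact_force: [-0.3, -0.4, -2.1]
gripper_width: 0.0229
grip_force: 59.2
```

Call:
carry_out --commands '[[[0,0,0,0],[0,0,0,0],[0,0,0,0]]]'

```text
clock: 15.85
tool_pos: [0.469, -0.0739, 0.1439]
orientation: [-0.255, 3.126, 0.025]
contact_force: [-0.6, -0.5, -1.2]
gripper_width: 0.023
grip_force: 59.4
```

```bash
python3 - <<'E'
from h import *
s=get_state();print(s["contact_force"],w2g(s["tool_pos"]))
t=g2w(-100,-28.5);go([*t,.026],np.radians(-170.5))
cv2.imwrite("pics/w4.png",np.hstack([read_camera("top")[100:280,270:430].repeat(3,0).repeat(3,1)])[:,:,::-1])
E
```

```text
[-0.60485278 -0.46674814 -1.19513177] [-100.08722632  -26.85080704]
now [ 0.469  -0.0739  0.1439] -170.67 shift in old tool axes (units) [ 0.015 -0.087  2.947] turn -0.021
```

View pics/w4.png

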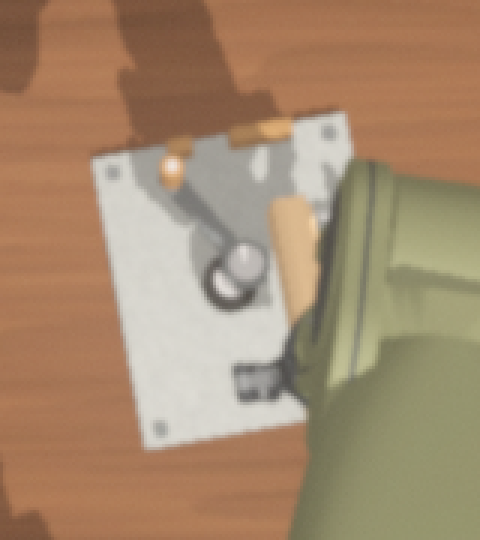

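The block hangs over the lane with its leading end beside the bolt, roughly parallel to the plate edge. The roller is to its left at (230,290).

Call:
carry_out --commands '[[[0,0,0.3,0],[0,0,0.3,0],[0,0,0.3,0],[0,0,0.3,0],[0,0,0.3,0],[0,0,0.3,0],[0,0,0.2,0],[0,0,0.2,0],[0,0,0,0]]]'

```text
clock: 16.8
tool_pos: [0.4682, -0.0726, 0.0561]
orientation: [-0.257, 3.128, 0.023]
contact_force: [-4.2, -1.5, 3.2]
gripper_width: 0.0231
grip_force: 62.9
```

Call:
carry_out --commands '[[[0,0,0.15,0],[0,0,0.15,0],[0,0,0.15,0],[0,0,0.15,0],[0,0,0.12,0],[0,0,0,0],[0,0,0,0]]]'

```text
clock: 17.5
tool_pos: [0.4754, -0.0732, 0.0308]
orientation: [-0.253, 3.116, 0.019]
contact_force: [2.5, -1.6, 13.3]
gripper_width: 0.023
grip_force: 68.7
```

```bash
cat > st.py <<'E'
from h import *
f=[]
for i in range(3):read_camera("wrist");s=get_state();f.append(s["contact_force"])
f=np.mean(f,0);c,sn=np.cos(GY),np.sin(GY)
print("t",s["clock"],"F guide",(c*f[0]+sn*f[1]).round(2),(-sn*f[0]+c*f[1]).round(2),f[2].round(2),"pos guide",w2g(s["tool_pos"]).round(2),"z",s["tool_pos"][2].round(4),"w",s["gripper_width"].round(4))
E
python3 st.py
```

```text
Traceback (most recent call last):
  File "st.py", line 5, in <module>
    print("t",s["clock"],"F guide",(c*f[0]+sn*f[1]).round(2),(-sn*f[0]+c*f[1]).round(2),f[2].round(2),"pos guide",w2g(s["tool_pos"]).round(2),"z",s["tool_pos"][2].round(4),"w",s["gripper_width"].round(4))
                                                                                                                                                                                ^^^^^^^^^^^^^^^^^^^^^^^^
AttributeError: 'float' object has no attribute 'round'
```

```bash
sed -i 's/s\["gripper_width"\].round(4)/round(s["gripper_width"],4)/' st.py; python3 st.py; python3 - <<'E'
from h import *
a=read_camera("scene")[240:350,210:340].repeat(3,0).repeat(3,1);b=read_camera("top")[130:255,290:410].repeat(3,0).repeat(3,1)
o=np.zeros((375,760,3),np.uint8);o[:a.shape[0],:390]=a;o[:375,395:755]=b;cv2.imwrite("pics/w5.png",o[:,:,::-1])
E
```

```text
t 17.8 F guide 1.78 -2.1 13.48 pos guide [-93.69 -27.21] z 0.0308 w 0.0234
```

View pics/w5.png

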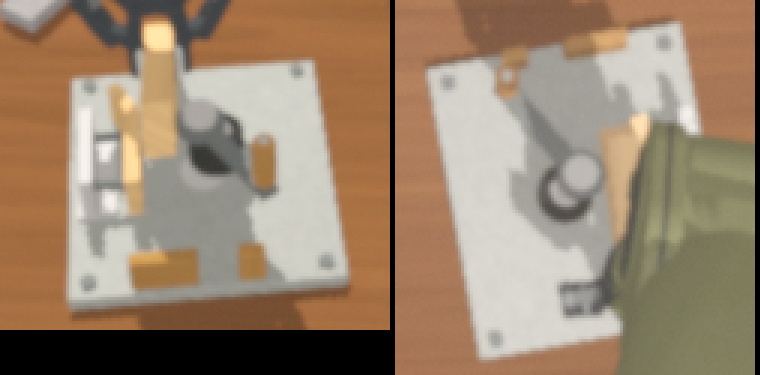

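The block sits between roller and shoe but is pitched nose-down in the grip, with its leading tip already on the plate. I'll press it down flat.

Call:
carry_out --commands '[[[0,0,0.04,0],[0,0,0.04,0],[0,0,0.04,0],[0,0,0.04,0],[0,0,0.03,0],[0,0,0,0],[0,0,0,0]]]'

```text
clock: 18.6
tool_pos: [0.479, -0.0726, 0.0272]
orientation: [-0.253, 3.108, 0.02]
contact_force: [-0.4, 0.7, 43.8]
gripper_width: 0.0235
grip_force: 73.9
```

```bash
python3 st.py; python3 - <<'E'
from h import *
s=get_state();print(Ro.from_rotvec(s["orientation"]).as_matrix().round(3).tolist(),s["joints"].round(3))
c=calibration("wrist")
cv2.imwrite("pics/w6.png",read_camera("wrist")[:,:,::-1]);print(c["R"].round(4).tolist(),c["t"])
E
```

```text
t 18.75 F guide -1.36 1.09 44.0 pos guide [-90.04 -27.27] z 0.0272 w 0.023
[[-0.987, -0.162, 0.022], [-0.161, 0.987, 0.015], [-0.024, 0.011, -1.0]] [-0.162  0.366 -0.587  0.598  0.018 -0.325]
[[-0.1617, 0.9868, 0.0104], [0.9426, 0.1513, 0.2976], [0.2921, 0.0579, -0.9546]] [ 0.14922199 -0.42116334  0.04546035]
```

View pics/w6.png

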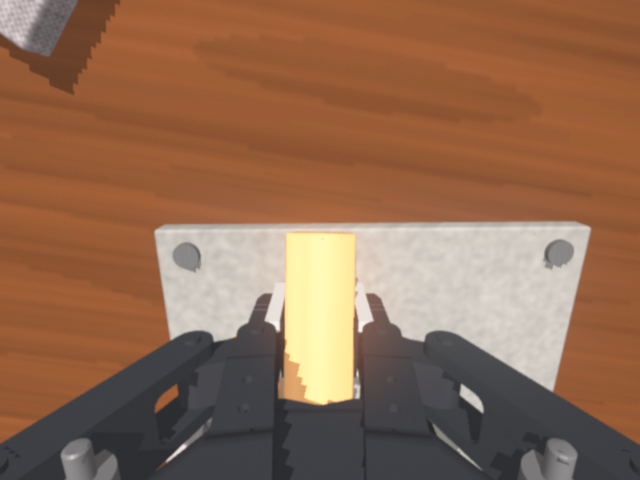

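Call:
carry_out --commands '[[[0,0,-0.05,0],[0,0,-0.05,0],[0,0,0,0]]]'

```text
clock: 19.1
tool_pos: [0.478, -0.0733, 0.0279]
orientation: [-0.254, 3.111, 0.018]
contact_force: [4.9, -1.9, 13.1]
gripper_width: 0.0234
grip_force: 68.6
```

```bash
python3 st.py; python3 - <<'E'
from h import *
c=calibration("wrist");e=ray("wrist",(320,233),.057,c);print("end guide",w2g(e))
E
```

```text
t 19.25 F guide 4.78 -2.64 12.85 pos guide [-91.11 -27.78] z 0.0279 w 0.0231
end guide [-130.8135729   -27.86222281]
```

Call:
carry_out --commands '[[[0,0,-0.05,0],[0,0,-0.03,0],[0,0,0,0],[0,0,0,0]]]'

```text
clock: 19.65
tool_pos: [0.4744, -0.0738, 0.0288]
orientation: [-0.254, 3.118, 0.017]
contact_force: [4.4, -4.1, 0.3]
gripper_width: 0.0233
grip_force: 67.3
```

```bash
python3 st.py
```

```text
t 19.8 F guide 2.87 -5.28 0.38 pos guide [-94.79 -27.55] z 0.0287 w 0.0227
```

Call:
carry_out --commands '[[[0,-0.05,0,0],[0,0,0,0],[0,0,0,0]]]'

```text
clock: 20.1
tool_pos: [0.471, -0.0746, 0.0275]
orientation: [-0.256, 3.124, 0.023]
contact_force: [2.3, -1.8, -1.1]
gripper_width: 0.0235
grip_force: 66.7
```

```bash
python3 st.py
```

```text
t 20.25 F guide 1.56 -1.75 -1.23 pos guide [-98.63 -27.8 ] z 0.0273 w 0.023
```

Call:
carry_out --commands '[[[0,-0.05,0,0],[0,0,0,0],[0,0,0,0]]]'

```text
clock: 20.55
tool_pos: [0.4699, -0.0763, 0.027]
orientation: [-0.257, 3.127, 0.026]
contact_force: [0.5, 0.5, -1.7]
gripper_width: 0.0234
grip_force: 66.3
```

```bash
python3 st.py
```

```text
t 20.7 F guide -0.15 -0.19 -0.8 pos guide [-99.14 -29.62] z 0.0272 w 0.0235
```

Call:
carry_out --commands '[[[0,-0.05,0,0],[0,0,0,0],[0,0,0,0]]]'

```text
clock: 21.0
tool_pos: [0.4712, -0.0787, 0.0273]
orientation: [-0.256, 3.125, 0.024]
contact_force: [0.3, 0.3, -1.0]
gripper_width: 0.0231
grip_force: 66.3
```

```bash
python3 st.py
```

```text
t 21.15 F guide 0.42 -0.0 -1.23 pos guide [-98.75 -31.87] z 0.0273 w 0.023
```

Call:
carry_out --commands '[[[0,-0.05,0,0],[0,0,0,0],[0,0,0,0]]]'

```text
clock: 21.45
tool_pos: [0.4714, -0.0805, 0.0272]
orientation: [-0.257, 3.125, 0.025]
contact_force: [-0.1, 0.5, -1.6]
gripper_width: 0.0235
grip_force: 66.2
```

```bash
python3 st.py
```

```text
t 21.6 F guide -0.41 0.78 -1.26 pos guide [-98.85 -33.76] z 0.0272 w 0.0232
```

Call:
carry_out --commands '[[[0,-0.05,0,0],[0,0,0,0],[0,0,0,0]]]'

```text
clock: 21.9
tool_pos: [0.4716, -0.0823, 0.0272]
orientation: [-0.257, 3.125, 0.025]
contact_force: [-1.1, 1.1, -1.0]
gripper_width: 0.0233
grip_force: 66.3
```

```bash
python3 st.py
```

```text
t 22.05 F guide -0.32 2.1 -1.19 pos guide [-98.89 -35.61] z 0.0272 w 0.0236
```

Call:
carry_out --commands '[[[0,-0.05,0,0],[0,0,0,0],[0,0,0,0]]]'

```text
clock: 22.35
tool_pos: [0.4719, -0.0842, 0.0271]
orientation: [-0.257, 3.125, 0.025]
contact_force: [-1.9, 3.9, -1.7]
gripper_width: 0.0231
grip_force: 66.2
```

```bash
python3 st.py
```

```text
t 22.5 F guide -0.43 4.52 -0.9 pos guide [-98.93 -37.57] z 0.0271 w 0.0229
```

Call:
carry_out --commands '[[[0,-0.05,0,0],[0,0,0,0],[0,0,0,0]]]'

```text
clock: 22.8
tool_pos: [0.4722, -0.0858, 0.0271]
orientation: [-0.258, 3.125, 0.027]
contact_force: [-0.8, 6.2, -1.2]
gripper_width: 0.0232
grip_force: 66.1
```

```bash
python3 st.py
```

```text
t 22.95 F guide -0.05 6.93 -0.0 pos guide [-98.93 -39.09] z 0.0271 w 0.0231
```

Call:
carry_out --commands '[[[0,0.1,0,0],[0,0.1,0,0],[0,0.08,0,0],[0,0,0,0],[0,0,0,0],[0,0,0,0]]]'

```text
clock: 23.55
tool_pos: [0.4709, -0.0759, 0.0274]
orientation: [-0.255, 3.125, 0.023]
contact_force: [-0.3, 0.1, -2.3]
gripper_width: 0.0232
grip_force: 66.3
```

```bash
python3 st.py
```

```text
t 23.7 F guide 0.04 -0.25 -1.52 pos guide [-98.7  -28.91] z 0.0274 w 0.023
```

Call:
carry_out --commands '[[[0,0.05,0,0],[0,0,0,0],[0,0,0,0]]]'

```text
clock: 24.0
tool_pos: [0.4705, -0.0743, 0.0275]
orientation: [-0.255, 3.125, 0.021]
contact_force: [0.3, -3.6, -1.8]
gripper_width: 0.0229
grip_force: 66.9
```

```bash
python3 st.py
```

```text
t 24.15 F guide -0.47 -4.55 -1.76 pos guide [-98.64 -27.42] z 0.0275 w 0.0236
```

Call:
carry_out --commands '[[[0,0.05,0,0],[0,0,0,0],[0,0,0,0]]]'

```text
clock: 24.45
tool_pos: [0.4703, -0.0736, 0.0276]
orientation: [-0.252, 3.125, 0.017]
contact_force: [0.4, -9.9, -2.1]
gripper_width: 0.0234
grip_force: 68.4
```

```bash
python3 st.py
```

```text
t 24.6 F guide -1.53 -9.14 -1.34 pos guide [-98.73 -26.78] z 0.0275 w 0.0232
```

Call:
carry_out --commands '[[[0,-0.1,0,0],[-0.1,-0.05,0,0],[-0.1,0,0,0],[-0.1,0,0,0],[0,0,0.03,0],[0,0,0.02,0],[0,0,0,0]]]'

```text
clock: 25.3
tool_pos: [0.48, -0.0749, 0.0258]
orientation: [-0.258, 3.13, 0.025]
contact_force: [-6.9, -0.4, 11.9]
gripper_width: 0.0232
grip_force: 68.1
```

```bash
python3 st.py
```

```text
t 25.45 F guide -7.05 0.08 11.41 pos guide [-89.42 -29.7 ] z 0.0258 w 0.0236
```

Call:
carry_out --commands '[[[0,0,0,0],[0,0,0,0],[0,0,0,0],[0,0,0,0],[0,0,-0.2,0],[0,0,-0.4,0],[0,0,-0.6,0],[0,0,-0.7,0],[0,0,-0.7,0],[0,0,-0.7,0],[0,0,-0.4,0],[0,0,0,0]]]' --claw 75

```text
clock: 26.65
tool_pos: [0.4842, -0.0781, 0.1764]
orientation: [-0.256, 3.119, 0.022]
contact_force: [0.6, -0.1, -0.3]
gripper_width: 0.0749
grip_force: 0.0
```

```bash
python3 - <<'E'
from h import *
s=get_state();c=calibration("wrist");a=read_camera("wrist");print(s["tool_pos"],s["joints"].round(3),Ro.from_rotvec(s["orientation"]).as_matrix().round(3).tolist())
b=read_camera("top")[130:255,290:410].repeat(3,0).repeat(3,1)
o=np.zeros((375,800,3),np.uint8);o[:330,:440]=cv2.resize(a,(440,330));o[:375,440:800]=b;cv2.imwrite("pics/w7.png",o[:,:,::-1])
t=g2w(85*np.sin(1.026),85*np.cos(1.026));go([*t,.15],np.radians(189.5));print(s["clock"])
E
```

```text
[ 0.48422433 -0.07814932  0.17635991] [-0.171  0.227 -0.332  1.004  0.017 -0.334] [[-0.987, -0.163, 0.011], [-0.163, 0.987, 0.015], [-0.013, 0.013, -1.0]]
now [ 0.4821 -0.0778  0.1735] -170.63 shift in old tool axes (units) [-4.003  1.922  0.646] turn -45.016
26.65
```

View pics/w7.png

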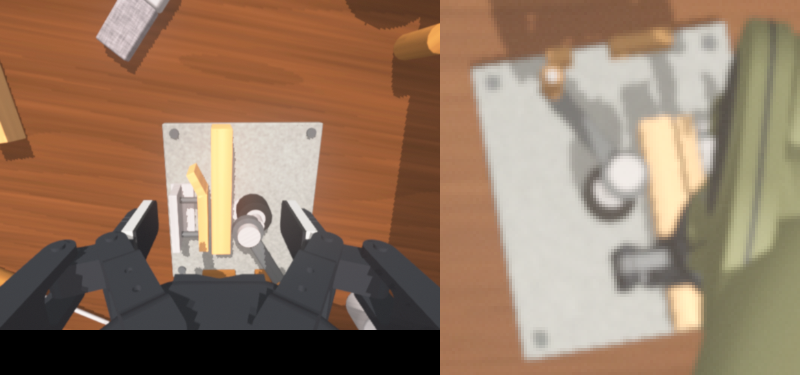

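The block stands alone in the lane, parallel to it, between roller and shoe, with the gripper clear above. Next, the knob.

Call:
carry_out --commands '[[[-0.5,0.24,0,0],[-0.5,0.24,0,0],[-0.5,0.24,0,0],[-0.5,0.24,0,0],[-0.5,0.24,0,0],[-0.5,0.24,0,0],[-0.5,0.24,0,0],[-0.5,0.24,0,0],[0,0,0,0],[0,0,0,0]]]' --claw 50

```text
clock: 27.75
tool_pos: [0.6263, 0.0241, 0.1738]
orientation: [-0.257, 3.129, 0.024]
contact_force: [0.1, 0.1, -0.0]
gripper_width: 0.0501
grip_force: 0.0
```

```bash
python3 - <<'E'
from h import *
t=ray("top",(327,155.5),.118)[:2];print(t,w2g(t));go([*t,.083],np.radians(189.5))
E
```

```text
[0.62693194 0.02388032] [71.80062939 43.52674347]
now [0.6263 0.0241 0.1738] -170.59 shift in old tool axes (units) [-0.007 -0.042  2.27 ] turn -45.011
```

Call:
carry_out --commands '[[[0,-0.04,0.4,0],[0,0,0.4,0],[0,0,0.4,0],[0,0,0.4,0],[0,0,0.4,0],[0,0,0.27,0],[0,0,0,0]]]'

```text
clock: 28.45
tool_pos: [0.6256, 0.0233, 0.0829]
orientation: [-0.256, 3.13, 0.024]
contact_force: [-0.6, -0.1, -0.0]
gripper_width: 0.0505
grip_force: 0.0
```

Call:
carry_out --commands '[[[0,0,0,0],[0,0,0,0],[0,0,0,0],[0,0,0,0],[0,0,0,0],[0,0,0,0],[0,0,0,0]]]' --claw 0

```text
clock: 29.15
tool_pos: [0.6288, 0.0241, 0.086]
orientation: [-0.257, 3.123, 0.024]
contact_force: [-1.0, 1.1, 5.8]
gripper_width: 0.0163
grip_force: 58.6
```

```bash
python3 st.py; python3 - <<'E'
from h import *
s=get_state();k=w2g(s["tool_pos"]);a=-np.arctan2(k[0],k[1]);print("r",np.hypot(*k),"a",a)
R=Ro.from_rotvec(s["orientation"]).as_matrix()
r=np.hypot(*k);A=np.linspace(a,.2,13);P=np.array([[*g2w(-r*np.sin(x),r*np.cos(x)),0] for x in A]);print((np.diff(P,axis=0)@R/.04).round(3)[:,:2].tolist())
E
```

```text
t 29.3 F guide -0.94 1.24 5.56 pos guide [73.74 43.38] z 0.086 w 0.0164
r 85.55682882387543 a -1.0390491773780535
[[0.122, 0.184], [0.14, 0.17], [0.157, 0.155], [0.172, 0.138], [0.186, 0.12], [0.197, 0.1], [0.206, 0.079], [0.213, 0.057], [0.218, 0.035], [0.22, 0.012], [0.221, -0.01], [0.218, -0.033]]
```

Call:
carry_out --commands '[[[0.12,0.18,-0.05,0],[0.14,0.17,0,0],[0.16,0.155,0,0],[0.17,0.14,0,0],[0.185,0.12,0,0],[0.195,0.1,0,0],[0.205,0.08,0,0],[0.215,0.055,0,0],[0.22,0.035,0,0],[0.22,0.01,0,0],[0.22,-0.01,0,0],[0,0,0,0]]]'

```text
clock: 30.5
tool_pos: [0.5368, 0.0514, 0.0863]
orientation: [-0.257, 3.13, 0.025]
contact_force: [-3.4, 4.6, -5.6]
gripper_width: 0.0163
grip_force: 59.3
```

Call:
carry_out --commands '[[[0,0,0,0],[0,0,0,0]]]'

```text
clock: 30.7
tool_pos: [0.5377, 0.0516, 0.0863]
orientation: [-0.257, 3.13, 0.026]
contact_force: [-4.3, 3.8, -5.8]
gripper_width: 0.0163
grip_force: 59.3
```

```bash
python3 st.py; cat > k.py <<'E'
from h import *
s=get_state();k=w2g(s["tool_pos"]);a=-np.arctan2(k[0],k[1]);r=np.hypot(*k);print("r",r,"a",a,"z",s["tool_pos"][2])
R=Ro.from_rotvec(s["orientation"]).as_matrix()
for x in(.2,.25,.3,.35):print(x,((np.array([*g2w(-85*np.sin(x),85*np.cos(x)),s["tool_pos"][2]])-s["tool_pos"])@R/.04).round(3)[:2])
E
python3 k.py
```

```text
t 30.85 F guide -3.01 5.03 -5.39 pos guide [-11.51  85.63] z 0.0863 w 0.0163
r 86.4027830304789 a 0.13360991378210124 z 0.0862603017096103
0.2 [ 0.134 -0.058]
0.25 [ 0.238 -0.082]
0.3 [ 0.34  -0.111]
0.35 [ 0.441 -0.145]
```

Call:
carry_out --commands '[[[0.12,-0.02,0,0],[0.12,-0.03,0,0],[0.12,-0.035,0,0],[0.12,-0.04,0,0],[0,0,0.05,0],[0,0,0,0]]]'

```text
clock: 31.45
tool_pos: [0.5213, 0.0446, 0.0861]
orientation: [-0.257, 3.126, 0.029]
contact_force: [-4.6, 6.7, 5.0]
gripper_width: 0.0164
grip_force: 60.8
```

```bash
python3 st.py;python3 k.py
```

```text
t 31.6 F guide -4.27 7.75 4.87 pos guide [-28.98  81.41] z 0.0861 w 0.0162
r 86.4111476810726 a 0.34197025406841236 z 0.08607208750228929
0.2 [-0.302  0.048]
0.25 [-0.199  0.024]
0.3 [-0.096 -0.005]
0.35 [ 0.004 -0.039]
```

Call:
carry_out --commands '[[[0.06,-0.02,-0.02,0],[0.06,-0.025,0,0],[0,0,0,0],[0,0,0,0]]]'

```text
clock: 32.0
tool_pos: [0.5172, 0.0422, 0.0862]
orientation: [-0.257, 3.126, 0.029]
contact_force: [-3.2, 7.5, -0.3]
gripper_width: 0.0163
grip_force: 60.1
```

```bash
python3 st.py;python3 k.py|head -1
```

```text
t 32.15 F guide -1.7 7.28 -0.32 pos guide [-33.43  79.65] z 0.0862 w 0.0167
r 86.38218431314718 a 0.3973474041479801 z 0.08616051629013548
```

Call:
carry_out --commands '[[[0,0,0,0],[0,0,0,0],[0,0,0,0],[0,0,-0.3,0],[0,0,-0.5,0],[0,0,-0.5,0],[0,0,-0.5,0],[0,0,-0.3,0],[0,0,0,0]]]' --claw 50

```text
clock: 33.05
tool_pos: [0.5192, 0.0393, 0.1718]
orientation: [-0.256, 3.12, 0.024]
contact_force: [-0.1, 0.0, 0.9]
gripper_width: 0.0496
grip_force: 0.0
```

Call:
carry_out --commands '[[[0.41,-0.36,0,0],[0.41,-0.36,0,0],[0.41,-0.36,0,0],[0.41,-0.36,0,0],[0.41,-0.36,0,0],[0.41,-0.36,0,0],[0.41,-0.36,0,0],[0.41,-0.36,0,0],[0,0,0,0],[0,0,0,0]]]' --claw 0

```text
clock: 34.05
tool_pos: [0.4066, -0.0956, 0.1663]
orientation: [-0.255, 3.125, 0.025]
contact_force: [-0.2, -0.1, -0.4]
gripper_width: -0.0002
grip_force: 0.0
```

```bash
python3 st.py; python3 - <<'E'
from h import *
im=read_camera("top");hsv=cv2.cvtColor(im,cv2.COLOR_RGB2HSV)
m=np.zeros(im.shape[:2],np.uint8);roi=(slice(140,260),slice(295,410))
m[roi]=cv2.inRange(hsv[roi],(10,50,170),(28,150,255))
for k in cv2.findContours(m,0,1)[0]:
    if cv2.contourArea(k)>15:
        P=np.array([w2g(ray("top",p[0],.057)) for p in k],np.float32);print(cv2.contourArea(k),P.min(0).round(1),P.max(0).round(1),cv2.minAreaRect(P))
r=ray("top",(0,0),.118)
m=np.zeros(im.shape[:2],np.uint8);m[roi]=cv2.inRange(hsv[roi],(5,100,90),(22,255,255))
for k in cv2.findContours(m,0,1)[0]:
    if cv2.contourArea(k)>12:
        P=np.array([w2g(ray("top",p[0],.118)) for p in k]);print("br",cv2.contourArea(k),P.mean(0).round(1))
E
```

```text
t 34.2 F guide -0.21 0.13 0.16 pos guide [-164.29  -37.63] z 0.1666 w -0.0002
66.0 [-160.9   10.1] [-127.4  155.1] ((-144.13279724121094, 82.18816375732422), (147.00633239746094, 6.7864532470703125), 79.49845123291016)
21.0 [-144.4  -28.3] [-136.7   -0.4] ((-139.00381469726562, -14.346085548400879), (27.195819854736328, 6.799901485443115), 79.4949951171875)
21.0 [-98.3 101.1] [-89.5 133.6] ((-93.88368225097656, 117.48860168457031), (32.33562088012695, 8.176507949829102), 86.63512420654297)
165.5 [-61.7 101.1] [-28.4 140.4] ((-44.97742462158203, 120.80113220214844), (39.21302795410156, 33.3216667175293), 89.83385467529297)
54.5 [-37.9  68.2] [-16.3  86.9] ((-26.892873764038086, 77.73334503173828), (18.21213722229004, 20.616893768310547), 79.49349975585938)
1144.0 [-138.2  -71.1] [41.2 74.9] ((-61.96190643310547, -24.32361602783203), (103.68229675292969, 209.3513641357422), 58.200862884521484)
427.5 [-19.5 100.4] [109.5 133.1] ((44.348907470703125, 107.5719985961914), (29.623523712158203, 126.97425842285156), 79.69893646240234)
675.5 [ -68.4 -150.9] [ 96.4 -97.1] ((12.405197143554688, -109.6614990234375), (52.73356628417969, 161.69374084472656), 79.05465698242188)
70.0 [ 90.3 -58.5] [108.2 -27.9] ((99.32310485839844, -43.192291259765625), (17.819271087646484, 30.625965118408203), 0.43200746178627014)
114.0 [113.3  51.5] [134.6 109.1] ((121.37783813476562, 79.49312591552734), (57.39647674560547, 16.290973663330078), 79.457763671875)
br 1044.5 [   9.4 -106.9]
br 2572.0 [-21.4  69.7]
```

Call:
carry_out --commands '[[[0,0,0.5,0],[0,0,0.5,0],[0,0,0.5,0],[0,0,0.5,0],[0,0,0.5,0],[0,0,0.5,0],[0,0,0.3,0],[0,0,0.15,0],[0,0,0,0],[0,0,0,0]]]'

```text
clock: 35.25
tool_pos: [0.4081, -0.0933, 0.0291]
orientation: [-0.257, 3.124, 0.024]
contact_force: [0.4, -0.1, -0.8]
gripper_width: -0.0002
grip_force: 0.0
```

```bash
python3 st.py
```

```text
t 35.4 F guide -0.22 0.46 -0.43 pos guide [-163.2   -36.23] z 0.0294 w 0.0004
```

Call:
carry_out --commands '[[[-0.06,0,0,0],[-0.06,0,0,0],[-0.06,0,0,0],[-0.06,0,0,0],[-0.06,0,0,0],[-0.06,0,0,0],[-0.06,0,0,0]]]'

```text
clock: 36.1
tool_pos: [0.4243, -0.0906, 0.0288]
orientation: [-0.256, 3.125, 0.024]
contact_force: [-0.7, 0.5, -0.6]
gripper_width: 0.0003
grip_force: 0.0
```

```bash
python3 st.py
```

```text
t 36.25 F guide -0.04 0.04 -0.14 pos guide [-146.96  -36.02] z 0.0289 w 0.0001
```

Call:
carry_out --commands '[[[-0.04,0,0,0],[-0.04,0,0,0],[-0.04,0,0,0],[-0.04,0,0,0],[-0.04,0,0,0],[-0.04,0,0,0],[-0.04,0,0,0],[-0.04,0,0,0],[-0.04,0,0,0],[-0.04,0,0,0],[-0.04,0,0,0],[-0.04,0,0,0]]]'

```text
clock: 37.45
tool_pos: [0.4409, -0.0878, 0.0288]
orientation: [-0.256, 3.129, 0.023]
contact_force: [-7.1, -2.5, 5.9]
gripper_width: -0.0
grip_force: 3.5
```

```bash
python3 st.py
```

```text
t 37.6 F guide -5.11 -0.66 3.66 pos guide [-130.13  -35.88] z 0.0287 w -0.0001
```

Call:
carry_out --commands '[[[-0.05,0,0,0],[-0.05,0,0,0],[-0.05,0,0,0],[-0.05,0,0,0],[-0.05,0,0,0],[-0.05,0,0,0]]]'

```text
clock: 38.2
tool_pos: [0.4538, -0.0855, 0.0286]
orientation: [-0.256, 3.127, 0.025]
contact_force: [-3.2, 0.2, -1.4]
gripper_width: 0.0
grip_force: 1.8
```

```bash
python3 st.py
```

```text
t 38.35 F guide -2.93 -0.23 -1.01 pos guide [-116.44  -35.83] z 0.0287 w -0.0002
```

Call:
carry_out --commands '[[[-0.05,0,0,0],[-0.05,0,0,0],[-0.05,0,0,0],[-0.05,0,0,0]]]'

```text
clock: 38.75
tool_pos: [0.4626, -0.0841, 0.029]
orientation: [-0.257, 3.126, 0.025]
contact_force: [-3.6, -0.3, -1.8]
gripper_width: 0.0
grip_force: 2.1
```

Call:
carry_out --commands '[[[-0.05,0,0,0],[-0.05,0,0,0]]]'

```text
clock: 38.95
tool_pos: [0.4668, -0.0834, 0.0292]
orientation: [-0.256, 3.125, 0.025]
contact_force: [-4.4, 0.9, -1.7]
gripper_width: 0.0003
grip_force: 2.0
```

Call:
carry_out --commands '[[[-0.05,0,0,0],[-0.05,0,0,0]]]'

```text
clock: 39.15
tool_pos: [0.4708, -0.0828, 0.0292]
orientation: [-0.256, 3.125, 0.025]
contact_force: [-3.5, 0.6, -0.9]
gripper_width: -0.0001
grip_force: 2.0
```

Call:
carry_out --commands '[[[-0.05,0,0,0],[-0.05,0,0,0]]]'

```text
clock: 39.35
tool_pos: [0.4748, -0.0821, 0.0293]
orientation: [-0.256, 3.125, 0.025]
contact_force: [-4.9, 1.1, -0.6]
gripper_width: 0.0002
grip_force: 1.9
```

Call:
carry_out --commands '[[[-0.05,0,0,0],[-0.05,0,0,0]]]'

```text
clock: 39.55
tool_pos: [0.4787, -0.0815, 0.0293]
orientation: [-0.256, 3.125, 0.025]
contact_force: [-3.8, 1.6, -1.5]
gripper_width: -0.0003
grip_force: 1.9
```

```bash
python3 st.py
```

```text
t 39.7 F guide -2.92 2.01 -1.41 pos guide [-91.29 -36.15] z 0.0294 w 0.0
```

Sliding drag is about 3.9 N, which implies a nip near 5 N. I'll go on to the stop.

Call:
carry_out --commands '[[[-0.05,0,0,0],[-0.05,0,0,0],[-0.05,0,0,0],[-0.05,0,0,0],[-0.05,0,0,0],[-0.05,0,0,0],[-0.05,0,0,0],[-0.05,0,0,0]]]'

```text
clock: 40.5
tool_pos: [0.4945, -0.079, 0.0294]
orientation: [-0.256, 3.125, 0.024]
contact_force: [-3.5, 1.8, -0.3]
gripper_width: -0.0005
grip_force: 1.6
```

Call:
carry_out --commands '[[[-0.03,0,0,0],[-0.03,0,0,0],[-0.03,0,0,0]]]'

```text
clock: 40.8
tool_pos: [0.4979, -0.0784, 0.0294]
orientation: [-0.256, 3.125, 0.024]
contact_force: [-3.1, 1.8, -1.0]
gripper_width: 0.0001
grip_force: 1.6
```

```bash
python3 st.py
```

```text
t 40.95 F guide -2.78 1.89 -0.81 pos guide [-72.1  -36.29] z 0.0295 w -0.0001
```

Call:
carry_out --commands '[[[-0.03,0,0,0],[-0.03,0,0,0],[-0.03,0,0,0]]]'

```text
clock: 41.25
tool_pos: [0.5, -0.0782, 0.0293]
orientation: [-0.256, 3.128, 0.023]
contact_force: [-8.0, -0.3, 2.7]
gripper_width: 0.0001
grip_force: 3.8
```

Call:
carry_out --commands '[[[-0.03,0,0,0],[-0.03,0,0,0],[-0.03,0,0,0]]]'

```text
clock: 41.55
tool_pos: [0.4999, -0.0782, 0.0288]
orientation: [0.255, -3.128, -0.021]
contact_force: [-14.2, -3.4, 7.8]
gripper_width: -0.0005
grip_force: 7.3
```

```bash
python3 st.py
```

```text
t 41.7 F guide -13.01 -0.06 6.22 pos guide [-70.39 -36.18] z 0.0288 w -0.0002
```

At the stop: the force rose to 14 N and the TCP stopped moving. Backing off and lifting.

Call:
carry_out --commands '[[[0.1,0,0,0],[0.2,0,0,0],[0.4,0,0,0],[0.4,0,0,0],[0.4,0,0,0],[0,0,-0.5,0],[0,0,-0.7,0],[0,0,-0.7,0],[0,0,-0.7,0],[0,0,0,0],[0,0,0,0],[0,0,0,0]]]'

```text
clock: 42.9
tool_pos: [0.4454, -0.0888, 0.1325]
orientation: [-0.256, 3.125, 0.024]
contact_force: [-1.3, 0.0, 1.1]
gripper_width: -0.0001
grip_force: 0.0
```

```bash
python3 st.py; python3 -c "
from cell import *
print(finish_job())"
```

```text
t 43.05 F guide -0.01 0.12 -0.25 pos guide [-126.6   -37.36] z 0.132 w -0.0
the job is handed in; nothing more can be done
None
```

The job is handed in at about 43 s: I pushed the released gauge block up to the stop and backed the arm clear. The nip is about 5 N, worked out from a sliding drag of 3–5 N and the lever angle rather than measured directly; `finish_job()` returned no verdict.

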